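# Charge the rock mill and hold its belt tensioner

## Task

Load the small rock mill: lift the steel feed tray by its bar handle so that it tips on its hinge and all four rock plugs slide into the hopper, then lower the tray flat again. After that, push the sprung belt-tensioner arm by its black post back (away from you) until it is well past its click, and finish while still holding it there with the gripper, because the click does not latch and the mill only runs while the arm is held. Leave the other things on the bench where they are.

Things in the scene. Friction and masses are not known exactly. Their poses are not given: they have to be found in the camera images.
- mill: the mill, fixed, 310 x 370 mm, grey and steel. Origin on the bench; its x points away from its front (the robot's side), y left, z up; turned by up to 15 degrees. In its frame (mm): tray and hopper on the left (y = +85), grey belt guard on the right (x -70..150, y -195..-5, flat top at z 100) with the tensioner on it and a small jar on its far right corner (x 125, y -165).
- hopper (a point): centre of the hopper's mouth, level with its near rim (108 mm above the bench), axes as the mill's. Inside 120 x 120 mm, sloping floor 35 to 60 mm below this point; side walls rise to 46 mm and the far wall to 82 mm above it; the near wall meets the tray's open end.
- tray_handle (a point): middle of the feed tray's handle: a round bar 12 mm thick, 90 mm long, along the tray's (and mill's) y, free on both sides and below; 180 mm above the bench at first. With the tray down its axes are the mill's; they tilt with the tray. The bar may turn between the pads as the tray is raised, so the gripper can stay pointing down.
- tray_hinge (a point): middle of the tray's hinge line (along the mill's y) at the tray's open end beside the hopper, 115 mm above the bench. The handle bar lies 145 mm nearer the front and 65 mm higher than it when the tray is down. Tray: inside 130 x 100 mm, walls 30 mm high on three sides, open towards the hopper, 0.45 kg.
- tray (a joint): tray tilt in rad: 0 = flat (rests there by its weight), grows as the handle is lifted up and over towards the hopper, stop at 1.15. It sinks back if let go. At about 1.0 the plugs slide or topple out.
- tensioner_post (a point): centre of the push post on the free end of the tensioner arm: black upright cylinder 20 mm in diameter, 55 mm tall (its foot 115 mm and its top 170 mm above the bench), this point 145 mm above the bench and 110 mm from the pivot. Free all round; may be pushed from the near side or held from above.
- tensioner_pivot (a point): point on the arm's upright pivot axis, 145 mm above the bench (level with the post's centre), on the guard's top.
- tensioner (a joint): arm angle, rad: 0 = at rest, sprung against a stop, post on the near side; grows as the post is pushed away from the front (anticlockwise from above about the pivot), end stop 0.70. A spring pawl slider rides over the arm's tooth from 0.2 to 0.48 (the click); beyond 0.5 it is past. The spring pushes the post back with about 4.5 N at rest, 11 N at 0.65, and returns it if let go.
- plug0_center (a point): one of four equal rock core plugs, cylinder 24 mm in diameter, 28 mm long, about 33 g, standing in the tray; this is its centre
- plug1_center (a point): one of four equal rock core plugs, cylinder 24 mm in diameter, 28 mm long, about 33 g, standing in the tray; this is its centre
- plug2_center (a point): one of four equal rock core plugs, cylinder 24 mm in diameter, 28 mm long, about 33 g, standing in the tray; this is its centre
- plug3_center (a point): one of four equal rock core plugs, cylinder 24 mm in diameter, 28 mm long, about 33 g, standing in the tray; this is its centre
- jar_c (a point): small jar, 32 mm in diameter, 50 mm tall, on the guard's far right corner (centre of a bystander; leave it alone)
- brush_grip (a point): brush lying on the bench at the left of the mill, 170 mm long (centre of a bystander's handle; leave it alone)
- wrench_grip (a point): wrench lying on the bench at the right of the mill, 150 mm long (centre of a bystander's handle; leave it alone)
- reagent_c (a point): brown glass bottle, 64 mm in diameter, 150 mm tall (centre of a bystander; leave it alone)
- beaker_c (a point): white plastic beaker, 80 mm in diameter, 100 mm tall (centre of a bystander; leave it alone)
- adapter_c (a point): black power adapter block 110 x 60 x 35 mm (centre of a bystander; leave it alone)
- tipbox_c (a point): white box 120 x 85 x 55 mm (centre of a bystander; leave it alone)

How it is judged:
On the way, in this order (a step that is already met when the one before it is completed fails the run):
1. the tray is tipped up and all four plugs are in the hopper (x of plug0_center in the frame of hopper between -0.062 and 0.062 m and y of plug0_center in the frame of hopper between -0.062 and 0.062 m and z of plug0_center in the frame of hopper between -0.07 and 0.01 m and x of plug1_center in the frame of hopper between -0.062 and 0.062 m and y of plug1_center in the frame of hopper between -0.062 and 0.062 m and z of plug1_center in the frame of hopper between -0.07 and 0.01 m and x of plug2_center in the frame of hopper between -0.062 and 0.062 m and y of plug2_center in the frame of hopper between -0.062 and 0.062 m and z of plug2_center in the frame of hopper between -0.07 and 0.01 m and x of plug3_center in the frame of hopper between -0.062 and 0.062 m and y of plug3_center in the frame of hopper between -0.062 and 0.062 m and z of plug3_center in the frame of hopper between -0.07 and 0.01 m and value of joint tray above 0.4 rad), for 0.1 s.
2. the tray is lowered flat again (value of joint tray below 0.1 rad), for 0.2 s.
3. the tensioner arm is pushed past its click (value of joint tensioner above 0.5 rad), for 0.2 s.
At the end, for the whole second after the job is handed in: All four plugs lie in the hopper (at most 10 mm above its near rim), the tray is flat (under 0.1 rad), and the gripper holds the tensioner still past its click (over 0.50 rad, under 0.1 rad/s, pressed with at least 2.5 N) through the last second (x of plug0_center in the frame of hopper between -0.062 and 0.062 m and y of plug0_center in the frame of hopper between -0.062 and 0.062 m and z of plug0_center in the frame of hopper between -0.07 and 0.01 m and x of plug1_center in the frame of hopper between -0.062 and 0.062 m and y of plug1_center in the frame of hopper between -0.062 and 0.062 m and z of plug1_center in the frame of hopper between -0.07 and 0.01 m and x of plug2_center in the frame of hopper between -0.062 and 0.062 m and y of plug2_center in the frame of hopper between -0.062 and 0.062 m and z of plug2_center in the frame of hopper between -0.07 and 0.01 m and x of plug3_center in the frame of hopper between -0.062 and 0.062 m and y of plug3_center in the frame of hopper between -0.062 and 0.062 m and z of plug3_center in the frame of hopper between -0.07 and 0.01 m and value of joint tray below 0.1 rad and value of joint tensioner above 0.5 rad and (contact force between tensioner and the fingers above 2.5 N or contact force between tensioner and the arm above 2.5 N) and velocity of joint tensioner between -0.1 and 0.1 rad/s); the arm keeps its last pose, push and grip.
It fails at once if one of the other things on the bench is moved by more than 30 mm (distance of any of jar_c, brush_grip, wrench_grip, reagent_c, beaker_c, adapter_c, tipbox_c from where it was at the start of the episode above 0.03 m).
It also fails if it takes over 54 s, if anything falls off the work surface, if the arm or the gripper's body presses on something with over 40 N, if the wrist force passes 120 N, or if a joint passes its speed limit or range.

## Robot

A 6-joint arm with a two-finger parallel gripper is mounted at the origin on the work surface. World frame = base frame: x ahead of the robot, y to its left, z up, the work surface at z = 0. Lengths are in m, angles in rad, forces in N, time in s.
With the tool pointing down it reaches from about 0.275 to 0.825 m from the base axis. Payload 4.9 kg.
Tool frame: the origin (TCP) lies at the very end of the fingers, on their centre line; the grasp point (between the pads) lies 19 mm behind it; z points along the fingers, y is the line along which they close (so a half turn about z gives the same grasp; the last joint's range is limited). The gripper opens to 85 mm and grips with 20 to 120 N. Pads are 22 mm wide; open, the fingers measure 114 mm over their backs; the gripper's body (76 mm by 85 mm) begins 54 mm behind the grasp point. The pads swing forward as they close: fully open they stand 13 mm farther back than shut.
Start: joints at [1.202, 0.326, -0.193, 1.052, 0, 1.437], TCP at [0.128, 0.535, 0.192] pointing down, gripper open.
Joint ranges: [-2.65, 2.65], [-0.97, 1.79], [-1.3, 1.35], [-1.93, 2.1], [-1.47, 1.37], [-3.14, 3.14]. Speed limits (rad/s): [2.57, 2.57, 3.14, 3.14, 3.14, 3.14].

## Interface

Orientations are given as a rotation vector (axis times angle).
In Python, from plant import robot, eyes, order gives the robot as it stands.
- The arm moves only by the tool drive_tool, never from a script. Its argument "targets" is a list of rows, each a list of 5 numbers: the shift along the tool's x, y, z in cm, then the turn about the tool's z in degrees, then the finger opening in cm, from 0 to 8.54. In form: [[x, y, z, turn, fingers], ...]. A call has 1 to 8 rows; each row is the pose to reach, as a shift and turn from the pose commanded when the call began, along the tool's axes at that moment; what a row does not reach only later rows make up. A row lasts 1/12 s, in which the tool goes at most 41.7 mm and 7.16 degrees, less where a joint would pass 70% of its speed; a pose out of reach is approached as far as the arm can. A call with a gripper value outside its range is refused whole. The fingers move at their own pace and stop on an object; the grip force is fixed at half the most. Time passes only in rows, so rows that repeat a pose let the fingers close. It gives the time, the measured TCP pose, the force, the opening and the grip force at its end, in the units of the state.
- robot.state(): the state, without advancing time (a new reading comes with each control period).
- eyes.capture(name): name is "scene" or "top" or "wrist"; returns the picture (480x640x3 uint8, red, green, blue); there is no depth.
- eyes.camera_info(name): a dict with "K" (3x3 intrinsics, pixels), "k1" (the pictures are not rectified: a ray, as slopes to the right and down, at radius r is drawn at 1 + k1 r^2 times it, then the intrinsics apply), "camera_from_world" (4x4, takes a point from world to camera coordinates). Camera axes: x right, y down, z forward; pixel columns grow to the right and rows downward; lengths in m; the calibration is good to about 2 mm. A picture is of the moment at which its call begins: read the wrist's pose just before it. camera_info takes no time and is no camera call; for the wrist camera it gives the pose at the moment of the call.
- order.finish_job(): hands the job in; it is judged then, once.
The state is a dict: "time_s": time; "q": joint angles; "joint_vel": joint speeds; "joint_efforts": joint torques, N m; "eef_pos": TCP position; "eef_rot": TCP orientation; "ft_force": force on the tool from outside, world axes, zero at the start; "moment": the same for the moment, N m; "gripper_width": finger opening in m; "grip_force": force on a finger pad.
Only numpy, scipy, OpenCV 4.12 (cv2) and the standard library are available. Lean on these libraries where they do the work, as an engineer would, in place of code of your own. Each camera call takes 0.05 s, during which the arm holds its last target. There are 200 camera calls.

## Working session

There is one attempt and no reset: what is moved stays moved. The work goes in short steps, Python scripts to look and compute and a tool call to move; the robot and the scene stay as the last step left them, time stands still between calls to the robot, and variables do not carry over. Pictures are saved under pics/ and viewed, at most 10 in all, crops included, and the job is handed in when it is done.

Besides the shell and the picture viewer there is one more tool, called after "Request:" by a JSON object that holds its "name" and its "arguments". drive_tool: Moves the arm, as the interface text tells. Its arguments: {"type":"object","properties":{"targets":{"type":"array"}},"required":["targets"]}

```bash
mkdir -p pics; cat > h.py <<'E'
import numpy as np, cv2
from plant import robot, eyes, order
def snap(n,f):
    im=eyes.capture(n); cv2.imwrite('pics/'+f,im[:,:,::-1]); return im
def ray(n,u,v,z,ci=None):
    """world point on plane z seen at pixel"""
    c=ci or eyes.camera_info(n); K=np.array(c['K']);k=c['k1']
    d=np.array([(u-K[0,2])/K[0,0],(v-K[1,2])/K[1,1]]); s=d.copy()
    for _ in range(20): s=d/(1+k*(s@s))
    T=np.array(c['camera_from_world']);R=T[:3,:3];o=-R.T@T[:3,3];w=R.T@np.r_[s,1]
    return o+w*(z-o[2])/w[2]
def proj(n,p,ci=None):
    c=ci or eyes.camera_info(n); K=np.array(c['K']);T=np.array(c['camera_from_world'])
    q=T[:3,:3]@p+T[:3,3];s=q[:2]/q[2];s=s*(1+c['k1']*(s@s));return K[:2,:2]@s+K[:2,2]
E
python3 - <<'E'
from h import *
snap('top','top0.png');snap('scene','scene0.png')
for n in('top','scene'):
    c=eyes.camera_info(n);T=np.array(c['camera_from_world']);print(n,np.round(c['K'],1).tolist(),c['k1'],(-T[:3,:3].T@T[:3,3]).round(3))
print(robot.state())
E
```

```text
top [[495.2, 0.0, 326.9], [0.0, 495.2, 240.4], [0.0, 0.0, 1.0]] -0.08862896465453289 [ 0.412 -0.008  1.593]
scene [[587.5, 0.0, 313.2], [0.0, 587.5, 238.8], [0.0, 0.0, 1.0]] -0.031018468635043386 [ 1.098 -0.816  1.019]
{'time_s': 0.1, 'q': array([ 1.20179069e+00,  3.26889852e-01, -1.93466740e-01,  1.05200793e+00,
        3.93189846e-06,  1.43660991e+00]), 'joint_vel': array([-5.46211875e-05, -2.33738790e-03,  1.58110202e-03, -2.32279457e-04,
        1.47163580e-03,  8.29294634e-04]), 'joint_efforts': array([-3.51321489e-05, -4.44239509e+01,  2.63037086e+01,  7.95805041e-03,
       -1.17618429e-04, -2.49445657e-05]), 'eef_pos': array([0.12773699, 0.53436713, 0.19087576]), 'eef_rot': array([-3.67960039e-01, -3.11957167e+00,  2.38392358e-03]), 'ft_force': array([0.63808508, 0.4499241 , 0.13284424]), 'moment': array([ 0.02895118, -0.00463858, -0.00603222]), 'grip_force': 0.0, 'gripper_width': 0.0854804152788879}
```

View pics/top0.png

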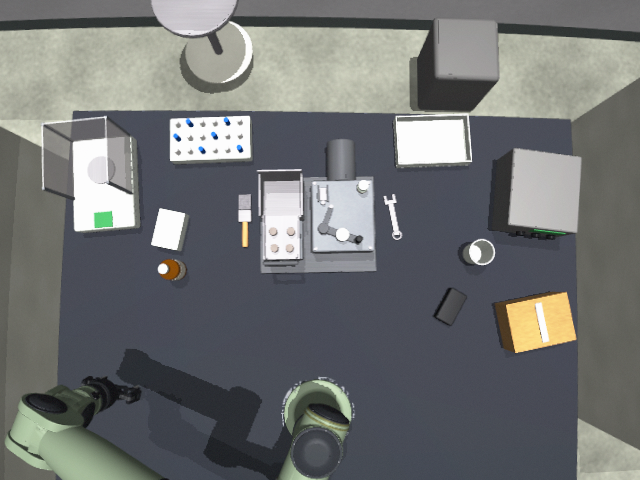

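View pics/scene0.png

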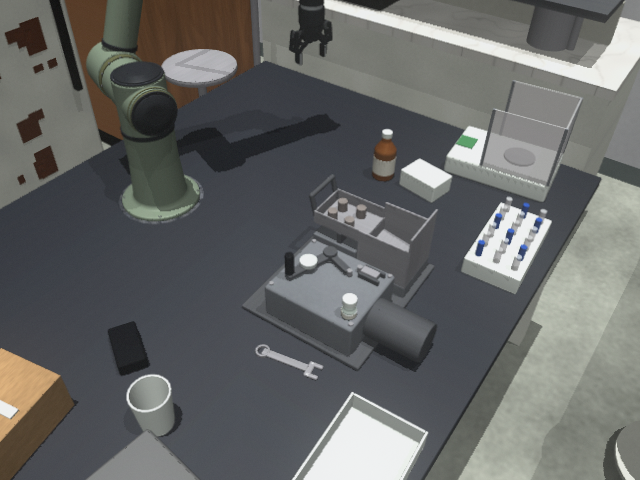

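The top picture shows the mill at about (318,225), with the tray at (282,240) and the hopper at (282,190). The black post is near (357,239), and in the scene view it is at (289,263). I'll enlarge both.

```bash
python3 - <<'E'
import cv2,numpy as np
a=cv2.imread('pics/top0.png')[160:290,245:390];b=cv2.imread('pics/scene0.png')[165:325,240:440]
a=cv2.resize(a,None,fx=4,fy=4,interpolation=cv2.INTER_CUBIC)
b=cv2.resize(b,None,fx=4,fy=4,interpolation=cv2.INTER_CUBIC)[:,:800][:600]
cv2.imwrite('pics/a.png',a)
cv2.imwrite('pics/b.png',b)
E
```

```text
(no output)
```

View pics/a.png

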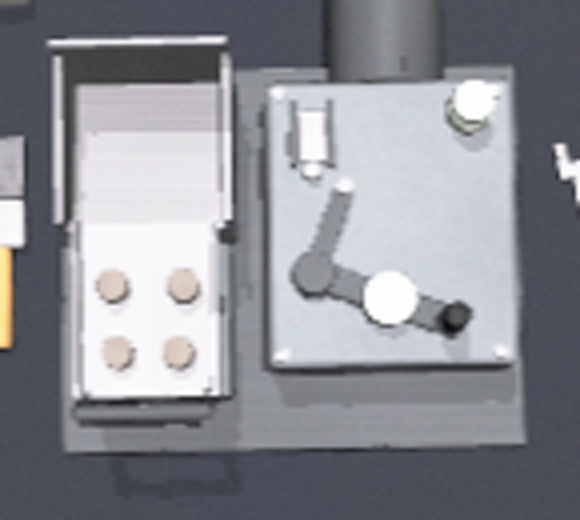

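View pics/b.png

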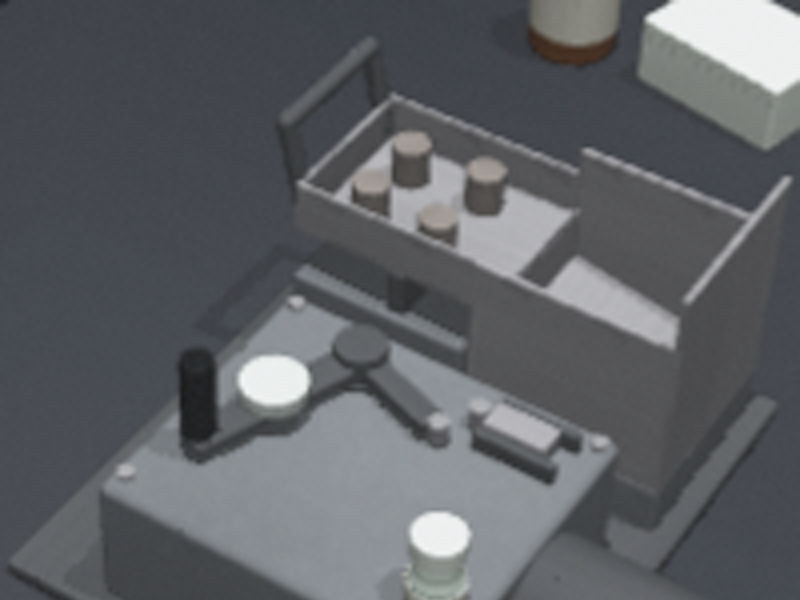

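The bar spans crop pixels (76,413)–(213,408) in the top view and (287,120)–(372,45) in the scene view. The post's top is at (456,313) and the pivot at (314,272).

```bash
python3 - <<'E'
from h import *
ct=eyes.camera_info('top');cs=eyes.camera_info('scene')
t=lambda u,v,z:ray('top',u/4+245,v/4+160,z,ct)
s=lambda u,v,z:ray('scene',u/4+240,v/4+165,z,cs)
G={n:t(u,v,.1)[:2] for n,u,v in(('nl',269,365),('nr',517,361),('fl',266,85),('fr',512,82))}
print({k:v.round(4) for k,v in G.items()})
e1=G['fl']-G['nl']+G['fr']-G['nr'];e2=G['nl']-G['nr']+G['fl']-G['fr']
y1=np.arctan2(e1[1],e1[0]);y2=np.arctan2(-e2[0],e2[1]);print(np.degrees([y1,y2]),np.linalg.norm(e1)/2,np.linalg.norm(e2)/2)
y=(y1+y2)/2;R=np.array([[np.cos(y),-np.sin(y)],[np.sin(y),np.cos(y)]])
o=sum(G.values())/4-R@[.04,-.1];print('origin',o,'yaw',np.degrees(y))
print('handle top',t(76,413,.18).round(4),t(213,408,.18).round(4),'scene',s(287,120,.18).round(4),s(372,45,.18).round(4))
h=(t(76,413,.18)+t(213,408,.18))[:2]/2;print('handle mill',R.T@(h-o))
for n,p in(('post',t(456,313,.17)),('posts',s(198,355,.17)),('piv',t(314,272,.125)),('pivs',s(360,345,.125)),('jar',t(475,102,.15))):print(n,p.round(4),(R.T@(p[:2]-o)).round(4))
E
```

```text
{'nl': array([0.507 , 0.0237]), 'nr': array([ 0.5126, -0.1639]), 'fl': array([0.7216, 0.0295]), 'fr': array([ 0.727 , -0.1591])}
[1.41074668 1.67973575] 0.21453510386996708 0.18811678576730134
origin [0.57437888 0.03142877] yaw 1.545241214508567
handle top [0.4656 0.1592 0.18  ] [0.4706 0.0615 0.18  ] scene [0.4716 0.0677 0.18  ] [0.4696 0.1584 0.18  ]
handle mill [-0.10412294  0.08173652]
post [ 0.542  -0.1122  0.17  ] [-0.0362 -0.1427]
posts [ 0.5441 -0.1124  0.17  ] [-0.0341 -0.1429]
piv [ 0.5753 -0.0093  0.125 ] [-0.0001 -0.0407]
pivs [ 0.5822 -0.0152  0.125 ] [ 0.0066 -0.0468]
jar [ 0.7009 -0.1266  0.15  ] [ 0.1222 -0.1614]
```

The estimates are consistent: mill yaw is about 1.5° and the handle is at about (0.470, 0.112, 0.18). I'll go above the handle with the fingers closing along the mill's x.

Request:
{"name": "drive_tool", "arguments": {"targets": [[0,0,-4,0,5],[0,0,-7,0,5],[-43.1,-33.2,-7,75,5],[-43.1,-33.2,-7,75,5],[-43.1,-33.2,-7,75,5],[-43.1,-33.2,-7,75,5],[-43.1,-33.2,-7,75,5],[-43.1,-33.2,-7,75,5]]}}

```text
time_s: 0.77
eef_pos: [0.2856, 0.3387, 0.2614]
eef_rot: [-1.493, -2.764, 0.0]
ft_force: [1.2, 1.5, 0.3]
gripper_width: 0.05
grip_force: 0.0
```

Request:
{"name": "drive_tool", "arguments": {"targets": [[-29,3,0,31.5,5],[-29,3,0,31.5,5],[-29,3,0,31.5,5],[-29,3,0,31.5,5],[-29,3,0,31.5,5],[-29,3,0,31.5,5],[-29,3,0,31.5,5],[-29,3,0,31.5,5]]}}

```text
time_s: 1.43
eef_pos: [0.4746, 0.1101, 0.2609]
eef_rot: [2.188, 2.251, -0.001]
ft_force: [-0.1, -0.1, 0.6]
gripper_width: 0.0498
grip_force: 0.0
```

```bash
python3 - <<'E'
from h import *
s=robot.state();print(s['eef_pos'],s['eef_rot'],s['q'].round(2))
c=eyes.camera_info('wrist');snap('wrist','w1.png')
print(proj('wrist',np.array([.470,.112,.18]),c), proj('wrist',s['eef_pos'],c))
E
```

```text
[0.4745547  0.11005019 0.26092689] [ 2.18766149e+00  2.25055990e+00 -9.92584432e-04] [ 0.08  0.17 -0.22  1.18 -0.    1.62]
[311.43071561 220.96318497] [318.47229705 271.98359957]
```

View pics/w1.png

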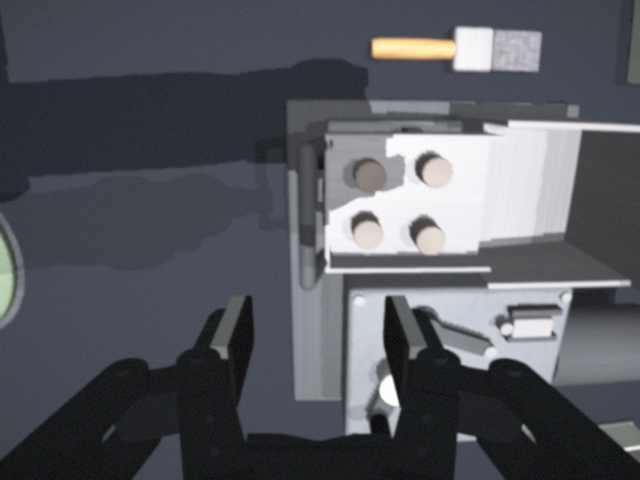

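The wrist view shows the bar from (308,145) to (308,288), parallel to the pads and about 3 mm from the prediction. I'll correct for that, descend and grip.

Request:
{"name": "drive_tool", "arguments": {"targets": [[0.5,-0.7,3,0,5],[0.5,-0.7,6,0,5],[0.5,-0.7,8,0,5],[0.5,-0.7,10,0,5],[0.5,-0.7,10,0,5],[0.5,-0.7,10,0,1],[0.5,-0.7,10,0,0.5],[0.5,-0.7,10,0,0.5]]}}

```text
time_s: 2.15
eef_pos: [0.4642, 0.1207, 0.1631]
eef_rot: [2.179, 2.261, 0.003]
ft_force: [-0.2, -0.8, -0.1]
gripper_width: 0.0141
grip_force: 0.0
```

Request:
{"name": "drive_tool", "arguments": {"targets": [[0,0,0,0,0.5],[0,0,0,0,0.5],[0,0,0,0,0.5]]}}

```text
time_s: 2.4
eef_pos: [0.4637, 0.1203, 0.1622]
eef_rot: [2.18, 2.261, 0.001]
ft_force: [0.2, 0.1, 0.3]
gripper_width: 0.0048
grip_force: 0.0
```

```bash
python3 - <<'E'
from h import *
snap('wrist','w2.png');im=snap('scene','s2.png')
a=cv2.imread('pics/s2.png')[130:290,240:440];b=cv2.imread('pics/w2.png')
cv2.imwrite('pics/m2.png',np.vstack([cv2.resize(a,(375,300)),cv2.resize(b,(375,300))]))
E
```

```text
(no output)
```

View pics/m2.png

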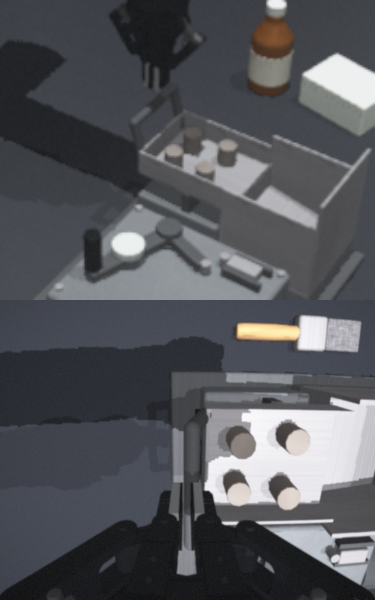

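```bash
python3 - <<'E'
from h import *
s=robot.state();print(s['eef_pos'],s['gripper_width'],s['ft_force'])
for p in(s['eef_pos'],s['eef_pos']+[0,0,.019],np.array([.4675,.1145,.18]),np.array([.4675,.07,.18])):print(p,proj('scene',p),proj('wrist',p))
a=cv2.imread('pics/s2.png')[130:230,270:390];b=cv2.imread('pics/w2.png')[150:400,200:440]
cv2.imwrite('pics/m3.png',np.hstack([cv2.resize(a,(400,333),interpolation=2),cv2.resize(b,(320,333),interpolation=2)]))
E
```

```text
[0.46347886 0.1201875  0.16192277] 0.004876051849676482 [-1.14233763 -0.04352986 -0.83915447]
[0.46347886 0.1201875  0.16192277] [321.68771211 188.9573472 ] [318.50619401 271.98005538]
[0.46347886 0.1201875  0.18092277] [321.86726455 182.59283896] [318.56902529 289.07077015]
[0.4675 0.1145 0.18  ] [321.86765177 184.6583685 ] [327.14158715 300.05500224]
[0.4675 0.07   0.18  ] [310.89832629 193.85695589] [323.15128513 382.48708545]
```

View pics/m3.png

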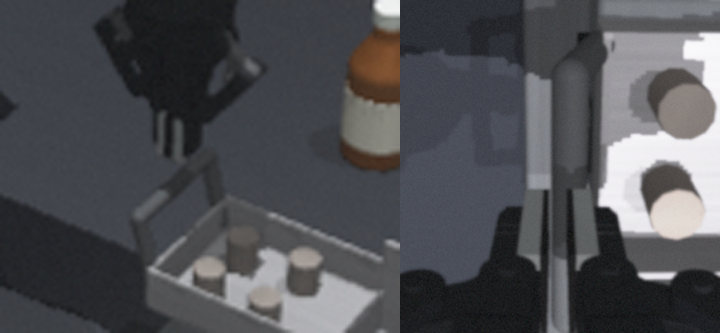

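```bash
python3 - <<'E'
from h import *
print(proj('scene',np.array([.1277,.5344,.1909])),proj('scene',np.array([.1277,.5344,.2099])),proj('top',np.array([.1277,.5344,.1909])))
s=robot.state();c=eyes.camera_info('wrist');T=np.array(c['camera_from_world']);print('wristcam',-T[:3,:3].T@T[:3,3]-s['eef_pos'],T[2,:3])
p=lambda z,dx:proj('wrist',s['eef_pos']+[dx,0,z],c).round()
for z in(0,.019,.035):print(z,p(z,-.0025),p(z,.0025),p(z,-.006),p(z,.006))
a=cv2.imread('pics/scene0.png')[10:110,270:370];b=cv2.imread('pics/s2.png')[130:230,270:370];k=cv2.convertScaleAbs
cv2.imwrite('pics/m4.png',k(np.hstack([cv2.resize(a,(400,400),interpolation=2),cv2.resize(b,(400,400),interpolation=2)]),alpha=2.5))
E
```

```text
[309.90559137  75.5878159 ] [309.96360568  69.79408463] [129.01350924 380.39366012]
wristcam [-0.00306469  0.0780052   0.18265673] [ 0.01129903 -0.30515771 -0.9522348 ]
0 [313. 272.] [324. 272.] [306. 272.] [331. 272.]
0.019 [313. 289.] [324. 289.] [305. 289.] [332. 290.]
0.035 [312. 306.] [325. 307.] [304. 306.] [334. 307.]
```

View pics/m4.png

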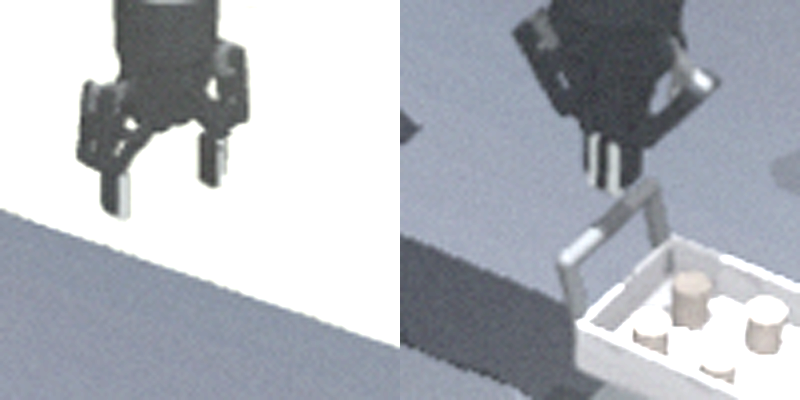

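The contrast-enhanced view shows the shut fingertips at about (610,190), just above the bar at (610,222). So the real tips sit roughly 25 mm behind the reported TCP. I'll open, centre, and go down in small steps while watching the force.

Request:
{"name": "drive_tool", "arguments": {"targets": [[-0.5,0.4,0,0,4],[-0.5,0.4,0,0,4],[-0.5,0.4,0,0,4],[-0.5,0.4,0,0,4],[-0.5,0.4,0.7,0,4],[-0.5,0.4,1.4,0,4],[-0.5,0.4,2,0,4],[-0.5,0.4,2,0,4]]}}

```text
time_s: 3.17
eef_pos: [0.4661, 0.1153, 0.1398]
eef_rot: [-2.179, -2.26, 0.003]
ft_force: [-0.1, -0.1, -0.3]
gripper_width: 0.04
grip_force: 0.0
```

Request:
{"name": "drive_tool", "arguments": {"targets": [[0,0,0,0,0.6],[0,0,0,0,0.6],[0,0,0,0,0.6],[0,0,0,0,0.6],[0,0,0,0,0.6]]}}

```text
time_s: 3.58
eef_pos: [0.4676, 0.1154, 0.1419]
eef_rot: [2.181, 2.261, 0.001]
ft_force: [-0.7, -0.7, 2.5]
gripper_width: 0.0072
grip_force: 55.5
```

The pads stopped on a 7 mm chord, so they are only on the top of the bar. I'll open and go about 2 cm deeper.

Request:
{"name": "drive_tool", "arguments": {"targets": [[0,0,0,0,4],[0,0,0,0,4],[0,0,0,0,4],[0,0,0,0,4],[0,0,0.7,0,4],[0,0,1.4,0,4],[0,0,1.9,0,4],[0,0,1.9,0,4]]}}

```text
time_s: 4.25
eef_pos: [0.4662, 0.1152, 0.121]
eef_rot: [-2.18, -2.26, 0.003]
ft_force: [-0.8, -0.1, -0.3]
gripper_width: 0.0399
grip_force: 0.0
```

Request:
{"name": "drive_tool", "arguments": {"targets": [[0,0,0,0,0.6],[0,0,0,0,0.6],[0,0,0,0,0.6],[0,0,0,0,0.6],[0,0,0,0,0.6],[0,0,0,0,0.6]]}}

```text
time_s: 4.75
eef_pos: [0.4676, 0.1154, 0.1227]
eef_rot: [2.181, 2.261, 0.0]
ft_force: [-0.2, 0.3, 0.5]
gripper_width: 0.0099
grip_force: 58.5
```

```bash
python3 - <<'E'
from h import *
a=snap('scene','s3.png')[130:230,270:370,::-1];b=snap('wrist','w3.png')[:,:,::-1]
cv2.imwrite('pics/m5.png',cv2.convertScaleAbs(np.hstack([cv2.resize(a,(400,400),interpolation=2),cv2.resize(b,(400,400),interpolation=2)]),alpha=2))
E
```

```text
(no output)
```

View pics/m5.png

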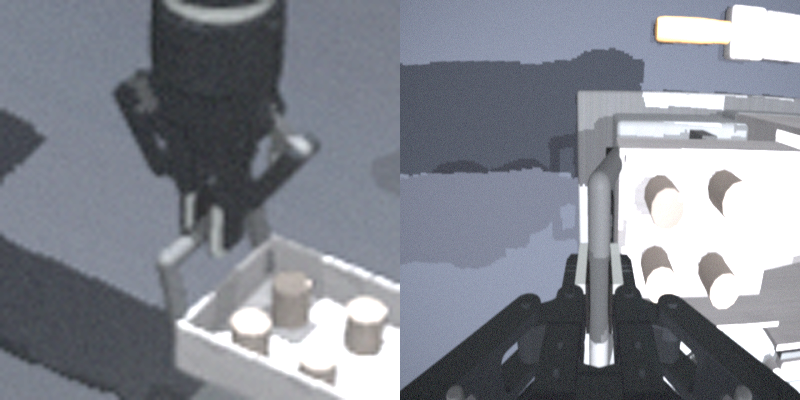

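Now the bar lies between the pads (width 9.9 mm, 58 N) and the grasp is good. Next I'll work out the arc.

```bash
python3 -c "
import numpy as np
a=np.hypot(14.5,6.5);b=np.arctan2(6.5,14.5)
th=np.linspace(0,1.08,25);P=np.c_[-a*np.cos(b+th),-a*np.sin(b+th)]
for k in(0,8,16):print((P[k+1:k+9]-P[k]).round(1).tolist())"
```

```text
[[0.3, -0.6], [0.6, -1.3], [1.0, -1.9], [1.4, -2.5], [1.8, -3.1], [2.3, -3.6], [2.7, -4.2], [3.2, -4.7]]
[[0.5, -0.5], [1.1, -1.0], [1.6, -1.4], [2.2, -1.8], [2.8, -2.2], [3.4, -2.6], [4.0, -2.9], [4.7, -3.3]]
[[0.7, -0.3], [1.3, -0.5], [2.0, -0.8], [2.7, -1.0], [3.4, -1.1], [4.1, -1.2], [4.8, -1.3], [5.5, -1.4]]
```

Request:
{"name": "drive_tool", "arguments": {"targets": [[0,0.3,-0.6,0,0.6],[0,0.6,-1.3,0,0.6],[0,1.0,-1.9,0,0.6],[0,1.4,-2.5,0,0.6],[0,1.8,-3.1,0,0.6],[0,2.3,-3.6,0,0.6],[0,2.7,-4.2,0,0.6],[0,3.2,-4.7,0,0.6]]}}

```text
time_s: 5.52
eef_pos: [0.4982, 0.1163, 0.1699]
eef_rot: [-2.18, -2.26, 0.004]
ft_force: [-5.3, -0.8, -2.0]
gripper_width: 0.0099
grip_force: 58.7
```

Request:
{"name": "drive_tool", "arguments": {"targets": [[0,0.5,-0.5,0,0.6],[0,1.1,-1.0,0,0.6],[0,1.6,-1.4,0,0.6],[0,2.2,-1.8,0,0.6],[0,2.8,-2.2,0,0.6],[0,3.4,-2.6,0,0.6],[0,4.0,-2.9,0,0.6],[0,4.7,-3.3,0,0.6]]}}

```text
time_s: 6.18
eef_pos: [0.5444, 0.1178, 0.205]
eef_rot: [-2.18, -2.261, 0.004]
ft_force: [-9.4, -1.7, 7.4]
gripper_width: 0.0096
grip_force: 58.5
```

Forces are small. I'll finish the rise and hold there.

Request:
{"name": "drive_tool", "arguments": {"targets": [[0,0.7,-0.3,0,0.6],[0,1.3,-0.5,0,0.6],[0,2.0,-0.8,0,0.6],[0,2.7,-1.0,0,0.6],[0,3.4,-1.1,0,0.6],[0,4.1,-1.2,0,0.6],[0,4.8,-1.3,0,0.6],[0,5.5,-1.4,0,0.6]]}}

```text
time_s: 6.85
eef_pos: [0.6029, 0.1197, 0.2197]
eef_rot: [2.179, 2.259, 0.003]
ft_force: [-4.2, -2.2, 4.9]
gripper_width: 0.0097
grip_force: 63.3
```

Request:
{"name": "drive_tool", "arguments": {"targets": [[0,0,0,0,0.6],[0,0,0,0,0.6],[0,0,0,0,0.6],[0,0,0,0,0.6],[0,0,0,0,0.6],[0,0,0,0,0.6],[0,0,0,0,0.6],[0,0,0,0,0.6]]}}

```text
time_s: 7.52
eef_pos: [0.6029, 0.1197, 0.2197]
eef_rot: [2.179, 2.258, 0.004]
ft_force: [-4.4, -1.6, 7.6]
gripper_width: 0.0096
grip_force: 63.5
```

```bash
python3 - <<'E'
from h import *
a=snap('scene','s4.png')[130:290,260:440,::-1];b=snap('top','t4.png')[150:280,240:340,::-1]
cv2.imwrite('pics/m6.png',cv2.convertScaleAbs(np.hstack([cv2.resize(a,(450,400),interpolation=2),cv2.resize(b,(308,400),interpolation=2)]),alpha=1.5))
E
```

```text
(no output)
```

View pics/m6.png

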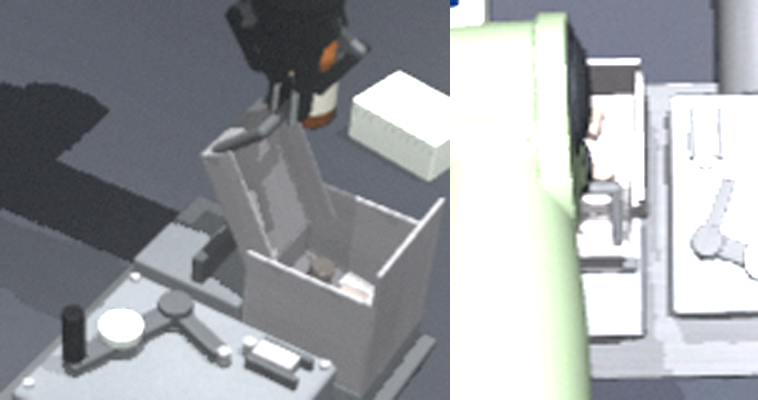

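The tray is tipped, its visible floor looks empty, and plugs are visible in the hopper at about (325,268) and (355,285). I'll push a bit further with a mild shake to clear any hidden plug, then hold.

Request:
{"name": "drive_tool", "arguments": {"targets": [[0,0.3,0,0,0.6],[0,0.5,0,0,0.6],[0,0,0,0,0.6],[0,-0.7,0,0,0.6],[0,0,0,0,0.6],[0,0.5,0,0,0.6],[0,0.5,0,0,0.6],[0,0.5,0,0,0.6]]}}

```text
time_s: 8.28
eef_pos: [0.6084, 0.12, 0.2193]
eef_rot: [2.178, 2.258, 0.005]
ft_force: [-0.4, -1.9, 9.6]
gripper_width: 0.0099
grip_force: 64.8
```

Request:
{"name": "drive_tool", "arguments": {"targets": [[0,0,0,0,0.6],[0,0,0,0,0.6],[0,0,0,0,0.6],[0,0,0,0,0.6],[0,-0.5,0,0,0.6],[0,-0.5,0,0,0.6],[0,-0.5,0,0,0.6]]}}

```text
time_s: 8.87
eef_pos: [0.6029, 0.1198, 0.219]
eef_rot: [2.178, 2.258, 0.005]
ft_force: [0.0, -2.0, 7.6]
gripper_width: 0.0097
grip_force: 64.7
```

```bash
python3 - <<'E'
from h import *
print(robot.state()['eef_pos'])
# tan mask: calibrate on initial image, then list blobs inside mill's region in scene & wrist
def blobs(im,roi):
    x0,y0,x1,y1=roi;c=im[y0:y1,x0:x1].astype(int);m=((c[:,:,0]-c[:,:,2]>12)).astype(np.uint8)
    n,l,s,ce=cv2.connectedComponentsWithStats(m)
    return [(s[i,4],(ce[i]+[x0,y0]).round(0).tolist(),c[l==i].mean(0).round().tolist()) for i in range(1,n) if s[i,4]>6]
o=cv2.imread('pics/scene0.png')[:,:,::-1];print('scene0',blobs(o,(310,180,440,300)))
print('scene now',blobs(snap('scene','s5.png'),(310,150,440,300)))
o=cv2.imread('pics/top0.png')[:,:,::-1];print('top0',blobs(o,(258,165,306,275)))
print('top now',blobs(snap('top','t5.png'),(258,165,306,275)))
print('wrist',blobs(snap('wrist','w5.png'),(0,0,640,480)))
E
```

```text
[0.60293204 0.11977231 0.21902793]
scene0 [(np.int32(10), [384.0, 180.0], [62.0, 46.0, 36.0]), (np.int32(8), [360.0, 207.0], [164.0, 156.0, 151.0])]
scene now [(np.int32(53), [391.0, 154.0], [88.0, 60.0, 41.0]), (np.int32(62), [387.0, 177.0], [72.0, 56.0, 45.0])]
top0 [(np.int32(47), [273.0, 231.0], [211.0, 196.0, 189.0]), (np.int32(46), [290.0, 231.0], [212.0, 198.0, 190.0]), (np.int32(45), [274.0, 247.0], [215.0, 200.0, 192.0]), (np.int32(45), [289.0, 247.0], [213.0, 198.0, 190.0])]
top now [(np.int32(45), [261.0, 170.0], [204.0, 225.0, 191.0]), (np.int32(194), [272.0, 180.0], [212.0, 229.0, 199.0]), (np.int32(16), [261.0, 182.0], [209.0, 227.0, 195.0]), (np.int32(30), [287.0, 189.0], [175.0, 162.0, 156.0]), (np.int32(32), [261.0, 195.0], [210.0, 227.0, 196.0]), (np.int32(11), [259.0, 204.0], [191.0, 214.0, 178.0]), (np.int32(18), [273.0, 204.0], [205.0, 225.0, 192.0]), (np.int32(43), [289.0, 205.0], [203.0, 191.0, 183.0]), (np.int32(10), [259.0, 218.0], [192.0, 215.0, 179.0]), (np.int32(30), [260.0, 242.0], [194.0, 218.0, 181.0]), (np.int32(9), [259.0, 251.0], [200.0, 222.0, 187.0]), (np.int32(34), [260.0, 261.0], [200.0, 222.0, 187.0])]
wrist [(np.int32(2267), [278.0, 50.0], [227.0, 203.0, 152.0]), (np.int32(796), [416.0, 186.0], [203.0, 192.0, 186.0]), (np.int32(8), [379.0, 175.0], [143.0, 135.0, 130.0]), (np.int32(43), [365.0, 186.0], [143.0, 133.0, 129.0]), (np.int32(43), [377.0, 184.0], [142.0, 133.0, 129.0]), (np.int32(11), [385.0, 187.0], [138.0, 129.0, 125.0]), (np.int32(25), [369.0, 194.0], [143.0, 134.0, 130.0]), (np.int32(13), [380.0, 195.0], [138.0, 129.0, 125.0]), (np.int32(9), [376.0, 198.0], [153.0, 144.0, 139.0]), (np.int32(664), [436.0, 217.0], [193.0, 182.0, 176.0]), (np.int32(501), [374.0, 238.0], [223.0, 213.0, 208.0])]
```

```bash
python3 - <<'E'
from h import *
y=np.radians(1.5);R=np.array([[np.cos(y),-np.sin(y)],[np.sin(y),np.cos(y)]]);o=np.array([.5744,.0314])
for n,L in(('wrist',[(416,186),(372,190),(436,217),(374,238)]),('top',[(287,189),(289,205)])):
  for u,v in L:
    print(n,[(R.T@(ray(n,u,v,z)[:2]-o)).round(3).tolist() for z in(.07,.09,.12)])
E
```

```text
wrist [[0.112, 0.101], [0.107, 0.105], [0.099, 0.111]]
wrist [[0.076, 0.097], [0.073, 0.101], [0.069, 0.107]]
wrist [[0.131, 0.075], [0.125, 0.08], [0.116, 0.088]]
wrist [[0.079, 0.055], [0.076, 0.062], [0.072, 0.072]]
top [[0.13, 0.071], [0.126, 0.07], [0.12, 0.068]]
top [[0.079, 0.065], [0.076, 0.064], [0.071, 0.062]]
```

All four plugs are inside the hopper in the mill frame. I'll lower the tray along the reverse arc.

Request:
{"name": "drive_tool", "arguments": {"targets": [[0,-0.7,0.1,0,0.6],[0,-1.4,0.2,0,0.6],[0,-2.1,0.3,0,0.6],[0,-2.8,0.4,0,0.6],[0,-3.5,0.6,0,0.6],[0,-4.2,0.9,0,0.6],[0,-4.8,1.1,0,0.6],[0,-5.5,1.4,0,0.6]]}}

```text
time_s: 9.68
eef_pos: [0.5467, 0.1182, 0.2042]
eef_rot: [2.179, 2.26, 0.003]
ft_force: [-1.8, -2.0, 9.2]
gripper_width: 0.0097
grip_force: 65.7
```

Request:
{"name": "drive_tool", "arguments": {"targets": [[0,-0.7,0.4,0,0.6],[0,-1.3,0.7,0,0.6],[0,-1.9,1.1,0,0.6],[0,-2.5,1.5,0,0.6],[0,-3.1,1.9,0,0.6],[0,-3.6,2.3,0,0.6],[0,-4.2,2.8,0,0.6],[0,-4.7,3.3,0,0.6]]}}

```text
time_s: 10.35
eef_pos: [0.4985, 0.1168, 0.1692]
eef_rot: [-2.18, -2.261, -0.0]
ft_force: [-1.4, -0.8, 0.5]
gripper_width: 0.0099
grip_force: 66.9
```

Request:
{"name": "drive_tool", "arguments": {"targets": [[0,-0.5,0.5,0,0.6],[0,-0.9,1.1,0,0.6],[0,-1.4,1.6,0,0.6],[0,-1.8,2.2,0,0.6],[0,-2.2,2.8,0,0.6],[0,-2.6,3.4,0,0.6],[0,-2.9,4.1,0,0.6],[0,-3.2,4.7,0,0.6]]}}

```text
time_s: 11.02
eef_pos: [0.4678, 0.1157, 0.1219]
eef_rot: [2.181, 2.261, 0.002]
ft_force: [4.1, 3.7, -3.2]
gripper_width: 0.0095
grip_force: 69.8
```

Request:
{"name": "drive_tool", "arguments": {"targets": [[0,0,0,0,0.6],[0,0,0,0,0.6]]}}

```text
time_s: 11.18
eef_pos: [0.4678, 0.1157, 0.1221]
eef_rot: [-2.181, -2.261, -0.002]
ft_force: [4.5, 2.9, -3.4]
gripper_width: 0.0097
grip_force: 69.6
```

The tray is back at its starting height. I'll release and rise.

Request:
{"name": "drive_tool", "arguments": {"targets": [[0,0,0,0,4],[0,0,0,0,4],[0,0,0,0,4],[0,0,0,0,4],[0,0,-3,0,4],[0,0,-6,0,5],[0,0,-9,0,5],[0,0,-12,0,5]]}}

```text
time_s: 11.85
eef_pos: [0.4667, 0.1151, 0.2438]
eef_rot: [-2.181, -2.261, 0.002]
ft_force: [1.5, -0.5, -1.0]
gripper_width: 0.05
grip_force: 0.0
```

Request:
{"name": "drive_tool", "arguments": {"targets": [[-4,1.3,0,0,5],[-8,2.6,0,0,5],[-12,4,0,0,5],[-16,5.3,0,0,5],[-20,6.6,0,0,5],[-23,7,0,0,5],[-23,7,0,0,5],[-23,7,0,0,5]]}}

```text
time_s: 12.52
eef_pos: [0.5453, -0.1137, 0.242]
eef_rot: [-2.184, -2.257, 0.001]
ft_force: [-0.6, 0.6, -0.0]
gripper_width: 0.0497
grip_force: 0.0
```

```bash
python3 - <<'E'
from h import *
s=robot.state();print(s['eef_pos'],s['eef_rot'],s['ft_force'])
im=snap('wrist','w6.png');c=eyes.camera_info('wrist')
for z in(.115,.17):print('post exp',z,proj('wrist',np.array([.543,-.112,z]),c))
# dark blobs on the bright guard
g=cv2.cvtColor(im,cv2.COLOR_RGB2GRAY);u,v=proj('wrist',np.array([.543,-.112,.145]),c).astype(int)
r=g[v-70:v+70:5,u-60:u+60:4];print(u,v);print('\n'.join(' '.join('%3d'%x for x in q) for q in r))
snap('top','t6.png')
t=cv2.imread('pics/top0.png').astype(int);n=cv2.imread('pics/t6.png').astype(int)
d=np.abs(t-n).max(2)[165:275,258:306]
print('tray handle rows changed',(d>40).sum(1)[::5])
E
```

```text
[ 0.54534835 -0.11369529  0.24196292] [-2.18391888e+00 -2.25655811e+00  1.05323229e-03] [-0.61091528  0.60014435 -0.02761831]
post exp 0.115 [315.89813278 206.95188325]
post exp 0.17 [315.34016593 227.59016916]
315 217
101  80  72  72  69  86 119 128 123 125 125 122  97  98 182 227 227 233 232 230 232 231 230 233 234 232 235 228 134 130
104  77  70  69  73  84 118 126 126 126 126 127 104  99 156 228 229 232 230 230 230 229 232 234 230 232 231 217 131 133
127  79  76  68  71  87 112 126 125 129 127 125 109 100 114 224 229 229 227 227 228 229 232 232 228 233 228 182 130 130
145  82  73  69  71  82 113 125 124 125 129 127 124 119  97 156 229 229 228 229 227 228 230 227 230 230 206 131 130 131
155 142 130 121  80  90 112 124 125 127 125 127 127 125  99  73 161 225 228 225 227 232 231 224 230 197 134 131 130 132
156 143 141 135 139 102 112 127 123 127 128 127 125 110  88  86  89  93 172 211 222 227 218 194 145 126 131 134 130 132
159 144 139 138 141 104 111 125 124 127 125 128 125 104  72  90  88  89  94  93  93  83 128 131 130 127 130 127 132 128
158 153 139 137 139 104 111 126 129 128 1
[... 1871 characters left out ...]
194 188
 85  81  86  83  87  87  85  87  88  84  89  86  87  86  82  85  84  86  86  86  86  83  83  85  86  86  84  85  82  84
 85  83  81  84  84  85  85  82  84  84  83  84  85  84  84  83  84  82  84  84  82  83  83  83  83  84  83  85  86  84
 84  82  85  81  83  87  80  87  84  86  84  85  80  87  85  84  83  84  85  86  84  85  88  83  84  84  82  87  83  83
 86  85  81  86  83  81  84  86  85  83  83  82  86  85  86  84  84  87  84  84  84  84  85  83  84  84  85  83  88  83
 88  86  84  83  80  85  88  84  83  81  86  86  86  84  86  83  83  85  84  81  88  85  83  85  84  86  87  84  86  86
tray handle rows changed [ 0  0  0  0  3  1 11  8 13 13  0  0  0 16 10  0 11 15  0  0  0  0]
```

The post top in the wrist view is at about (313,227), against a predicted (315,228). The tray handle region is unchanged from the start image, so the tray is flat. I'll descend around the post in stages.

Request:
{"name": "drive_tool", "arguments": {"targets": [[0.2,-0.3,3,0,5],[0.2,-0.3,6,0,5],[0.2,-0.3,8,0,5],[0.2,-0.3,9.5,0,5],[0.2,-0.3,10.5,0,5],[0.2,-0.3,11.2,0,5],[0.2,-0.3,12,0,5],[0.2,-0.3,12,0,5]]}}

```text
time_s: 13.28
eef_pos: [0.5422, -0.1094, 0.1218]
eef_rot: [-2.179, -2.261, 0.001]
ft_force: [0.3, 0.1, -0.3]
gripper_width: 0.05
grip_force: 0.0
```

Request:
{"name": "drive_tool", "arguments": {"targets": [[0,0,0.8,0,5],[0,0,1.5,0,5],[0,0,2.2,0,5],[0,0,2.2,0,5]]}}

```text
time_s: 13.62
eef_pos: [0.5417, -0.1099, 0.0991]
eef_rot: [-2.18, -2.26, 0.001]
ft_force: [-0.4, 0.6, -0.8]
gripper_width: 0.0499
grip_force: 0.0
```

Request:
{"name": "drive_tool", "arguments": {"targets": [[0,0,0,0,1.4],[0,0,0,0,1.4],[0,0,0,0,1.4],[0,0,0,0,1.4],[0,0,0,0,1.4],[0,0,0,0,1.4]]}}

```text
time_s: 14.12
eef_pos: [0.5423, -0.1103, 0.101]
eef_rot: [2.181, 2.261, -0.001]
ft_force: [-4.0, -1.1, 5.7]
gripper_width: 0.0179
grip_force: 58.5
```

The post is gripped (17.9 mm, 58 N). I'll swing it along its arc.

Request:
{"name": "drive_tool", "arguments": {"targets": [[-0.2,0.5,0,0,1.4],[-0.3,1.1,0,0,1.4],[-0.4,1.6,0,0,1.4],[-0.5,2.1,0,0,1.4],[-0.6,2.7,0,0,1.4],[-0.6,3.2,0,0,1.4],[-0.6,3.8,0,0,1.4],[-0.6,4.3,0,0,1.4]]}}

```text
time_s: 14.78
eef_pos: [0.5822, -0.1196, 0.1009]
eef_rot: [2.181, 2.258, -0.02]
ft_force: [-11.5, -11.5, 6.0]
gripper_width: 0.0183
grip_force: 59.1
```

Request:
{"name": "drive_tool", "arguments": {"targets": [[0.1,0.6,0,0,1.4],[0.2,1.1,0,0,1.4],[0.3,1.7,0,0,1.4],[0.4,2.2,0,0,1.4],[0.4,2.3,0,0,1.4],[0.4,2.3,0,0,1.4],[0.4,2.3,0,0,1.4],[0.4,2.3,0,0,1.4]]}}

```text
time_s: 15.45
eef_pos: [0.6059, -0.1179, 0.101]
eef_rot: [2.18, 2.253, -0.024]
ft_force: [-10.2, -19.9, 6.2]
gripper_width: 0.0183
grip_force: 59.2
```

```bash
python3 - <<'E'
from h import *
s=robot.state();print(s['eef_pos'],s['ft_force'],s['gripper_width'],s['grip_force'])
def tan(im,roi):
    x0,y0,x1,y1=roi;c=im[y0:y1,x0:x1].astype(int);m=((c[:,:,0]-c[:,:,2]>10)&(c[:,:,0]>=c[:,:,1])).astype(np.uint8)
    n,l,st,ce=cv2.connectedComponentsWithStats(m);return [(int(st[i,4]),(ce[i]+[x0,y0]).round().tolist()) for i in range(1,n) if st[i,4]>8]
im=snap('top','t7.png');print(tan(im,(258,165,306,275)))
# dark post / arm in top image
p=np.array([s['eef_pos'][0],s['eef_pos'][1],.145]);print('tcp px',proj('top',p))
# white idler disc: brightest blob on guard (initially (342,235))
def disc(im):
    m=cv2.inRange(np.ascontiguousarray(im[175:250,312:376]),(235,235,235),(255,255,255));n,l,st,ce=cv2.connectedComponentsWithStats(m)
    return [(int(st[i,4]),(ce[i]+[312,175]).round(1).tolist()) for i in range(1,n) if st[i,4]>15]
o=np.ascontiguousarray(cv2.imread('pics/top0.png')[:,:,::-1]);print(disc(o),disc(im))
def disc2(im):
    im=np.ascontiguousarray(im[230:300,270:370]);m=cv2.inRange(im,(170,170,170),(255,255,255));n,l,st,ce=cv2.connectedComponentsWithStats(m)
    return [(int(st[i,4]),(ce[i]+[270,230]).round(1).tolist()) for i in range(1,n) if st[i,4]>15]
print(disc2(cv2.imread('pics/scene0.png')),disc2(snap('scene','s7.png')))
for z in(.125,.14):print(z,ray('scene',308,262,z),ray('top',342.5,234.5,z))
E
```

```text
[ 0.60587891 -0.117907    0.10097837] [-10.21168519 -19.91006521   6.15883148] 0.018280185575495645 59.15466248989105
[(117, [281.0, 192.0]), (47, [275.0, 206.0]), (43, [289.0, 205.0])]
tcp px [360.46899988 217.50088518]
[(83, [363.5, 184.4]), (56, [322.8, 193.6]), (130, [342.2, 233.8])] [(56, [322.8, 193.6])]
[(28, [365.0, 231.1]), (181, [307.9, 259.5]), (40, [366.1, 269.6]), (93, [349.5, 296.4])] [(28, [365.0, 231.1]), (39, [366.1, 269.6]), (91, [349.6, 296.4])]
0.125 [ 0.56303304 -0.07187932  0.125     ] [ 0.55668061 -0.0661824   0.125     ]
0.14 [ 0.57199932 -0.08435881  0.14      ] [ 0.55519807 -0.06558316  0.14      ]
```

The chord travelled is 64 mm, which gives about 0.59 rad, and the x force of about 10 N matches the spring past the click. All four plugs and the jar are in place. I'll ease the 20 N sideways load, which comes from the small arc error.

Request:
{"name": "drive_tool", "arguments": {"targets": [[-0.2,0,0,0,1.4],[-0.4,0,0,0,1.4],[-0.6,0.1,0,0,1.4],[-0.6,0.1,0,0,1.4],[-0.6,0.1,0,0,1.4],[-0.6,0.1,0,0,1.4],[-0.6,0.1,0,0,1.4],[-0.6,0.1,0,0,1.4]]}}

```text
time_s: 16.22
eef_pos: [0.6067, -0.1176, 0.1008]
eef_rot: [-2.181, -2.259, 0.011]
ft_force: [-11.2, -4.4, 8.9]
gripper_width: 0.0187
grip_force: 59.6
```

```bash
python3 - <<'E'
from h import *
im=snap('scene','s8.png');a=eyes.capture('wrist')
# pivot lever tip (screw) and dark post in scene: compare arm lever motion
o=cv2.imread('pics/scene0.png')[:,:,::-1]
d=np.abs(im.astype(int)-o.astype(int)).max(2)
for r in range(244,284,3):print(r,''.join('#' if x>45 else '.' for x in d[r,270:380:1]))
c=eyes.camera_info('wrist')
print(robot.state()['eef_pos'],robot.state()['ft_force'])
E
```

```text
244 ..................##......###############################.....................................................
247 ............................#################################.................................................
250 ....................######..#################################.................................................
253 ........................#############################..########.....######....................................
256 ........................################################..............#########...............................
259 .........................###############################.......######################...#####.................
262 .....................##..##########################......#........##......##################..................
265 ...............###.####..##.....###############...###############......##.#......######.......................
268 ...............########.........##.###############################.........##.................................
271 ...............#########..................##..#######################.........................................
274 .....#.........########...........######################################.........#............................
277 ................####.........#################################################..#.............................
280 ......................#############################################################...........................
283 ........................#############################################################.........................
[ 0.60671764 -0.11759666  0.10081332] [-10.89172874  -5.12376537   8.87993937]
```

```bash
python3 -c "
from plant import order
print(order.finish_job())"
```

```text
the job is handed in; nothing more can be done
None
```

I handed the job in with all four plugs in the hopper, the tray flat, and the gripper still holding the tensioner post at an estimated 0.59 rad (click passed at 0.5) against about 11 N; the hand-in returned no verdict.

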